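# Lock a parts bin into its transport dock with the cam handle

### The arm

A 7-joint arm with a two-finger parallel gripper is mounted at the origin on the work surface. World frame = base frame: x ahead of the robot, y to its left, z up, the work surface at z = 0. Lengths are in m, angles in rad, forces in N, time in s.
With the tool pointing down it reaches from about 0.425 to 0.875 m from the base axis. Payload 4.7 kg.
Tool frame: the origin (TCP) lies midway between the tips of the shut fingers; the grasp point (between the pads) lies ctrl.grasp_offset behind it (ctrl.grasp_offset is the distance from the TCP to the grasp point, in m); z points along the fingers, y is the line along which they close (so a half turn about z gives the same grasp; the last joint's range is limited). The gripper opens to 87 mm and grips with 3 to 60 N. Pads are 19 mm wide; open, the fingers measure 117 mm over their backs; the gripper's body (75 mm by 190 mm) begins 51 mm behind the grasp point.
Start: joints at [1.257, 0.321, -0.07, 1.45, 0.023, 1.371, -0.057], TCP at [0.209, -0.615, 0.223] pointing down, gripper open.
Joint ranges: [-2.86, 2.86], [-0.3, 2.09], [-1.38, 1.24], [0.06, 2.45], [-1.56, 4.7], [0.09, 2.05], [-2.69, 2.69]. Speed limits (rad/s): [2.57, 2.57, 3.14, 3.14, 3.14, 3.14, 3.14].

### API

Orientations are given as a rotation vector (axis times angle).
In Python, from bench import ctrl gives the robot as it stands. The module is installed in compiled form; this text tells all that it offers.
- The arm moves only by the tool jog_arm, never from a script. Its argument "moves" is one flat list of numbers, 7 for each row, row after row: the shift along the tool's x, y, z in units of 30 cm (1.0 is 30 cm), then the turn, a rotation vector about the tool's x, y, z in units of 60 degrees (1.0 is 60 degrees), then the gripper's target within -1 to 1 (fully open at 1, half-way at 0, shut at -1). In form: [x, y, z, wx, wy, wz, fingers, x, y, z, wx, wy, wz, fingers, ...]. A call has exactly 8 rows; each row is the pose to reach, as a shift and turn from the pose commanded when the call began, along the tool's axes at that moment; what a row does not reach only later rows make up. A row lasts 1/8 s, in which the tool goes at most 62.5 mm and 10.7 degrees, less where a joint would pass 70% of its speed; a pose out of reach is approached as far as the arm can. A call with a number of a shift or a turn outside -1 to 1 is refused whole. A call with a gripper value outside its range is refused whole. The fingers move at their own pace and stop on an object; "newtons" is the grip in N (left out, the last holds). Time passes only in rows, so rows that repeat a pose let the fingers close, or fill a call up. It gives the time, the measured TCP pose, the force, the opening and the grip force at its end, in the units of the state.
- ctrl.get_state(): the state, without advancing time (a new reading comes with each control period).
- ctrl.get_image(name): name is "scene" or "side" or "wrist"; returns a dict with "pixels" (480x640x3 uint8, red, green, blue), "fx", "fy", "cx", "cy" (pixels), "xyz" and "rotation" of the camera in the world; the wrist camera has in their place "tool_from_camera" (4x4, takes a point from camera to tool coordinates, whose origin is the TCP and whose axes are the flange's). Camera axes: x right, y up, looking along -z (the intrinsics and any distortion apply to the point x, -y, -z); pixel columns grow to the right and rows downward; lengths in m; the calibration is good to about 2 mm. A picture is of the moment at which its call begins: read the wrist's pose just before it. There is no depth.
- ctrl.close_job(): hands the job in; it is judged then, once.
The state is a dict: "time": time; "joint_positions": joint angles; "qd": joint speeds; "joint_torque": joint torques, N m; "position": TCP position; "tool_rot": TCP orientation; "ft_force": force on the tool from outside, world axes, zero at the start; "torque": the same for the moment, N m; "grip_width": opening from 0.0 (shut) to 1.0 (fully open); "grip_force": force on a finger pad.
Only numpy, scipy, OpenCV 4.12 (cv2) and the standard library are available. Lean on these libraries where they do the work, as an engineer would, in place of code of your own. Each camera call takes 0.05 s, during which the arm holds its last target. There are 200 camera calls.

### The job

Slide the small parts bin all the way back in its dock until it meets the rear stop. Then swing the cam handle through its quarter turn until it comes hard up against its stop pin, finish with a firm push of about 15 N on it there without ever straining the handle (25 N is too much), let go, and leave the other things on the bench alone.

Things in the scene. Friction and masses are not known exactly. Their poses are not given: they have to be found in the camera images.
- dock: Bin dock fixed to the bench: aluminium plate 220 x 250 x 10 mm. Origin: underside, below the bin's home place; +x points from the open front (robot side) to the rear, +y to the cam handle's side. The bin lies on the plate between steel rails 22 mm high (inner faces y = +57.5 and -61.5 mm). Rear stop: a rigid steel wall, face at x = +80 mm, top 55 mm above the bench.
- bin: Open-topped parts bin, grey with a blue frame, 160 (x) x 110 (y) x 66 mm high, 0.3 to 0.7 kg, parts inside below its rim. Origin: centre of its underside. It starts pulled 35 to 65 mm out to the front and slides along the dock's x with 2 to 8 N; fully home its origin is at the dock's x = 0 and its front face at x = -80 mm; its top is 76 mm above the bench.
- handle: Steel cam handle on an upright shaft 81.5 mm to the dock's +y side. Origin: on the shaft's axis, at bench level; own +x points along the bar. Bar: 14 mm wide, 82 to 100 mm above the bench, reaching 95 mm from the axis. Open, it points to the dock's +y (starts 0 to 0.15 rad past that); it locks by turning counter-clockwise seen from above, to point to the dock's -x where the pin blocks it.
- stop: End stop: dark collar round the shaft with an arm and an upright steel pin (8 mm thick, top 100 mm above the bench, 50 mm from the axis) on the bar's bin side. Origin: on the shaft's axis at bench level; own +x, within 0.07 rad of the dock's -x, is where a pin in mid slot stops the bar. The pin is clamped anywhere in its slot, so the bar stops up to 0.08 rad before or past that: feel for it.
- carton: Bystander: closed cardboard box 100 x 75 x 65 mm. Origin: centre of its underside.
- tape: Bystander: roll of grey tape lying flat, 90 mm across, 45 mm high. Origin: centre of its underside.
- screwdriver: Bystander: screwdriver lying on the bench. Origin on its axis.
- dock_pad (a point): Middle of the free face of the sprung rubber pad (40 x 26 mm, 2.8 N/mm, travel 7 mm, pushed to -y) on the dock's -y side opposite the cam: dock x = 0, y = -57.5 mm, 48 mm above the bench. Its bracket's top is 70 mm above the bench.
- bar_grip (a point): Point on the bar's middle line, 75 mm from the axis, 91 mm above the bench (the black rubber part). Pushed here the handle turns stiffly (2 to 4 N), and more so (4 to 9 N) as the cam under the bar (35 to 60 mm up) squeezes the bin some 3 to 5 mm sideways onto the pad; it stays where it is left. Against the pin the push rises sharply.
Things that resemble listed ones, but are neither listed nor needed, are in the scene too. Of the things like the bin, leave any that is red; of the rest the larger one is meant.

How it is judged:
On the way, in this order (a step that is already met when the one before it is completed fails the run):
1. the bin is home at the rear stop (within 4 mm) while the handle is still open (more than 60 degrees from its stop) (x of bin in the frame of dock above -0.004 m and angle between the x axis of handle and the x axis of stop, either way round above 1.05 rad), for 0.1 s.
2. the handle is pressed firmly on its stop pin (over 3 N at the pin) (contact force between handle and stop above 3 N and angle between the x axis of handle and the x axis of stop, either way round below 0.1 rad), for 0.1 s.
At the end, for the whole second after the job is handed in: The handle's bar rests where the pin stopped it (within 0.1 rad of the end stop's own direction, which covers every pin setting) and the bin is home (within 4 mm of the rear stop), flat and straight in the dock; all is still (angle between the x axis of handle and the x axis of stop, either way round below 0.1 rad and x of bin in the frame of dock above -0.004 m and angle between the x axis of bin and the x axis of dock, either way round below 0.05 rad and z of bin in the frame of dock below 0.014 m and linear speed of bin below 0.01 m/s and angular speed of handle below 0.05 rad/s); the robot touches nothing.
It fails at once if the handle is strained: the robot pushes on it with more than 25 N (contact force between any of the fingers, the arm and handle above 25 N).
It fails at once if the carton, the tape or the screwdriver is moved by more than 20 mm (distance of any of carton, tape, screwdriver from where it was at the start of the episode above 0.02 m).
It also fails if it takes over 61 s, if anything falls off the work surface, if the arm or the gripper's body presses on something with over 40 N, if the wrist force passes 120 N, or if a joint passes its speed limit or range.

## Working session

There is one attempt and no reset: what is moved stays moved. The work goes in short steps, Python scripts to look and compute and a tool call to move; the robot and the scene stay as the last step left them, time stands still between calls to the robot, and variables do not carry over. Pictures are saved under pics/ and viewed, at most 10 in all, crops included, and the job is handed in when it is done.

Besides the shell and the picture viewer there is one more tool, called after "Call:" as name(argument=value, ...) on one line, values as JSON. jog_arm: Moves the arm, as the interface text tells. Its arguments: {"type":"object","properties":{"moves":{"type":"array"},"newtons":{"type":"number"}},"required":["moves"]}

```bash
mkdir -p pics
cat > h.py <<'E'
from bench import ctrl
import numpy as np, cv2
from scipy.spatial.transform import Rotation as R
E
python3 - <<'E'
from h import *
for n in("scene","side"):
    im=ctrl.get_image(n); cv2.imwrite(f"pics/{n}0.png",im["pixels"][:,:,::-1])
    print(n,{k:(np.round(v,4).tolist() if not isinstance(v,str) else v) for k,v in im.items() if k!="pixels"})
print(ctrl.get_state(),ctrl.grasp_offset)
E
```

```text
scene {'fx': 502.1233, 'fy': 502.1233, 'cx': 323.827, 'cy': 234.9671, 'xyz': [1.0331, 0.6384, 1.0292], 'rotation': [0.3095, 0.8876, 2.3105]}
side {'fx': 446.1857, 'fy': 446.1857, 'cx': 319.8761, 'cy': 235.7259, 'xyz': [0.2005, 0.6082, 0.9248], 'rotation': [0.2215, -0.9156, -2.5576]}
{'time': 0.1, 'joint_positions': array([ 1.25710671,  0.32172882, -0.07008327,  1.45155903,  0.02261082,
        1.37083375, -0.05692008]), 'qd': array([ 0.00010586, -0.00130499, -0.00047861, -0.0009438 ,  0.00105123,
       -0.00033555, -0.00123186]), 'joint_torque': array([-9.40056962e-04, -4.92571807e+01, -4.06235782e-01, -3.13397419e+01,
       -6.42072642e-02,  3.94669280e-02,  5.78363597e-05]), 'position': array([ 0.20905245, -0.6149254 ,  0.2215809 ]), 'tool_rot': array([-3.09781534e+00, -5.12325067e-01,  6.11093939e-04]), 'ft_force': array([-0.21953994, -0.3449008 , -0.21699007]), 'torque': array([-0.00014628,  0.0124888 ,  0.01451104]), 'grip_force': 0.0, 'grip_width': 1.0041735736563029} 0.0187
```

View pics/scene0.png

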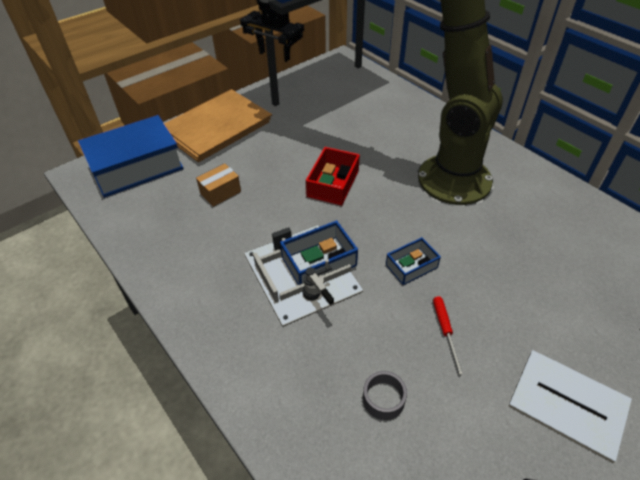

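View pics/side0.png

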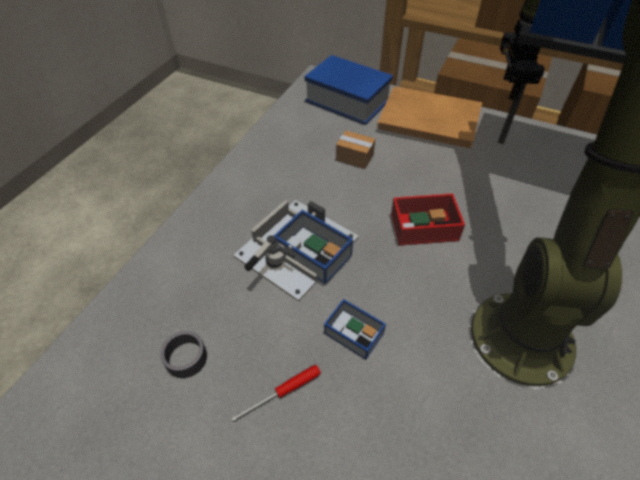

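Bin candidates in the scene image are a red bin at (332,175), which I leave, a small blue-framed bin at (413,260), a lidded blue box at (130,155) on the bench, and the larger grey and blue bin in the dock at (319,250). I choose the one in the dock. The handle is at (320,290) with its black grip at (325,297). I'll check this in a close crop.

Run:
```python
from h import *
a=cv2.imread("pics/scene0.png")[215:335,235:375]; b=cv2.imread("pics/side0.png")[190:310,225:365]
f=lambda i:cv2.resize(i,None,fx=5.7,fy=5,interpolation=cv2.INTER_CUBIC)
for n,i in(("a",a),("b",b)):cv2.imwrite(f"pics/crop_{n}.png",cv2.resize(i,(700,600),interpolation=cv2.INTER_CUBIC))
```

```text
(no output)
```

View pics/crop_a.png

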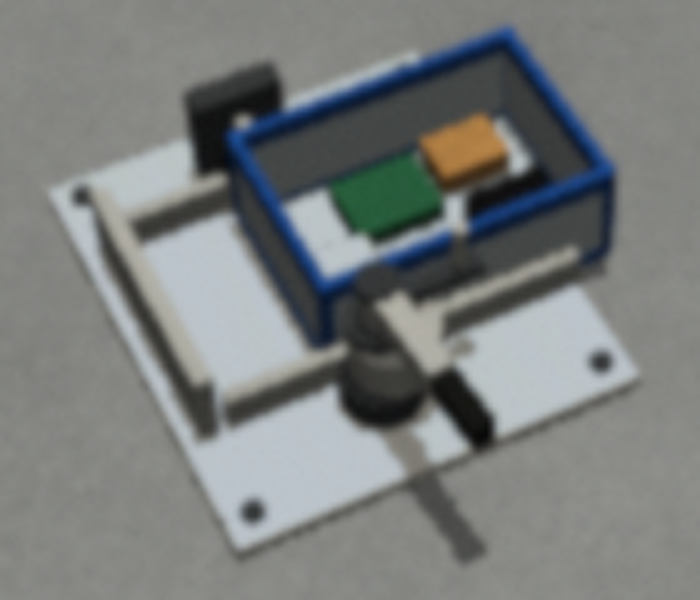

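View pics/crop_b.png

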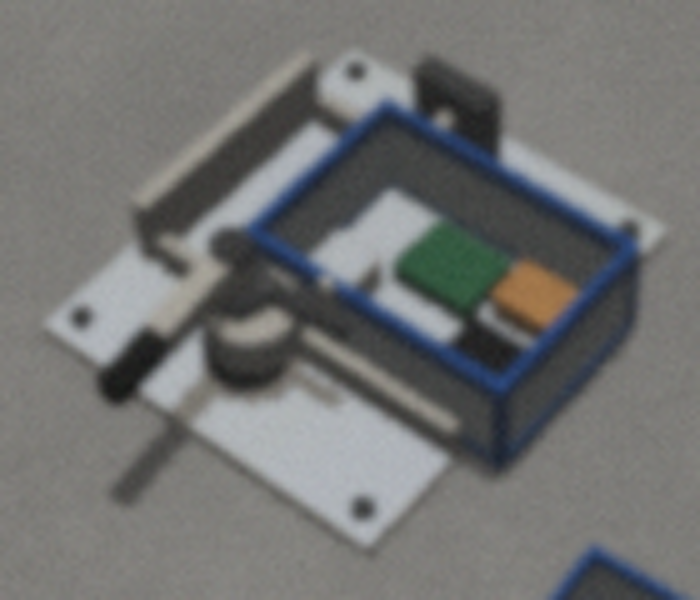

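The crops confirm the grey and blue bin in the dock, pulled out to the front. In the scene crop its rim corners are at about (235,133), (320,285), (610,172) and (508,33). The open handle's black grip is at about (465,405). Next I compute poses from these.

```bash
cat >> h.py <<'E'
CAM={"scene":(502.1233,323.827,234.9671,[1.0331,.6384,1.0292],[.3095,.8876,2.3105]),"side":(446.1857,319.8761,235.7259,[.2005,.6082,.9248],[.2215,-.9156,-2.5576])}
def ray(c,u,v):
    f,cx,cy,p,r=CAM[c]; return np.array(p),R.from_rotvec(r).apply([(u-cx)/f,-(v-cy)/f,-1])
def onz(c,u,v,z):
    p,d=ray(c,u,v); return p+d*(z-p[2])/d[2]
OFF={"scene":(235,215),"side":(225,190)}
def crop(c,q,z): return onz(c,OFF[c][0]+q[0]/5,OFF[c][1]+q[1]/5,z)
E
python3 - <<'E'
from h import *
np.set_printoptions(precision=4,suppress=True)
P={"scene":dict(pRm=(50,190,.01),pRp=(240,555,.01),pFp=(637,375,.01),bRm=(235,133,.076),bRp=(321,290,.076),bFp=(612,174,.076),bFm=(508,30,.076),grip=(467,400,.1),tip=(483,420,.1),wallm=(100,193,.055),wallp=(205,385,.055),hub=(380,280,.1)),
"side":dict(pRp=(45,325,.01),pFp=(370,550,.01),pFm=(665,232,.01),bRm=(388,101,.076),bRp=(250,237,.076),bFp=(500,388,.076),bFm=(637,243,.076),grip=(133,360,.1),tip=(110,380,.1),wallp=(137,207,.055),wallm=(310,57,.055))}
O={}
for c in P:
  for k,(u,v,z) in P[c].items():
    O[c,k]=crop(c,(u,v),z); print(c,k,O[c,k])
for c in P:
  g=lambda k:O[c,k][:2]
  v=[g("bFm")-g("bRm"),g("bFp")-g("bRp"),g("bFp")-g("bFm"),g("bRp")-g("bRm"),g("pFp")-g("pRp")]
  for q in v: print(c,np.linalg.norm(q),np.degrees(np.arctan2(q[1],q[0])))
  print("bin centre",np.mean([g(k) for k in("bFm","bRm","bFp","bRp")],0))
E
```

```text
scene pRm [ 0.6572 -0.155   0.01  ]
scene pRp [0.713  0.0891 0.01  ]
scene pFp [0.5003 0.1325 0.01  ]
scene bRm [ 0.5891 -0.0749  0.076 ]
scene bRp [0.6168 0.0318 0.076 ]
scene bFp [0.4617 0.0674 0.076 ]
scene bFm [ 0.4372 -0.0406  0.076 ]
scene grip [0.6151 0.1383 0.1   ]
scene tip [0.6166 0.1512 0.1   ]
scene wallm [ 0.6555 -0.1021  0.055 ]
scene wallp [0.6844 0.0279 0.055 ]
scene hub [0.6026 0.0601 0.1   ]
side pRp [0.7071 0.083  0.01  ]
side pFp [0.4942 0.131  0.01  ]
side pFm [ 0.4421 -0.1095  0.01  ]
side bRm [ 0.5881 -0.0782  0.076 ]
side bRp [0.6084 0.0318 0.076 ]
side bFp [0.4583 0.0619 0.076 ]
side bFm [ 0.4344 -0.0454  0.076 ]
side grip [0.6098 0.1345 0.1   ]
side tip [0.6134 0.1487 0.1   ]
side wallp [0.6805 0.0247 0.055 ]
side wallm [ 0.6506 -0.1062  0.055 ]
scene 0.15572491730437837 167.27964570246994
scene 0.15912420927024984 167.0792124418901
scene 0.11070555812985372 77.17777687300536
scene 0.11020738816423994 75.41023120920643
scene 0.2170363960014568 168.45673215054438
bin centre [ 0.5262 -0.0041]
side 0.15713106693497897 167.95089599975276
side 0.15310196886826954 168.662393709643
side 0.10992211996198185 77.48837385425797
side 0.11186416622661398 79.56633503058791
side 0.21829350144572385 167.28157796986295
bin centre [ 0.5223 -0.0075]
```

Call:
jog_arm(moves=[0.83,-0.77,-0.23,0,0,0,-1,0.83,-0.77,-0.23,0,0,0,-1,0.83,-0.77,-0.23,0,0,0,-1,0.83,-0.77,-0.23,0,0,0,-1,0.83,-0.77,-0.23,0,0,0,-1,0.83,-0.77,-0.23,0,0,0,-1,0.83,-0.77,-0.23,0,0,0,-1,0.83,-0.77,-0.23,0,0,0,-1], newtons=20)

```text
time: 1.1
position: [0.3698, -0.3173, 0.2912]
tool_rot: [3.1, 0.511, -0.001]
ft_force: [0.6, -0.8, 0.4]
grip_width: 0.173
grip_force: 0.0
```

Call:
jog_arm(moves=[0.83,-0.77,-0.23,0,0,0.52,-1,0.83,-0.77,-0.23,0,0,0.52,-1,0.83,-0.77,-0.23,0,0,0.52,-1,0.83,-0.77,-0.23,0,0,0.52,-1,0.83,-0.77,-0.23,0,0,0.52,-1,0.83,-0.77,-0.23,0,0,0.52,-1,0.83,-0.77,-0.23,0,0,0.52,-1,0.83,-0.77,-0.23,0,0,0.52,-1])

```text
time: 2.1
position: [0.5318, -0.02, 0.3596]
tool_rot: [3.122, -0.344, -0.003]
ft_force: [-0.7, -0.9, -0.5]
grip_width: 0.007
grip_force: 0.0
```

Run:
```python
from h import *
s=ctrl.get_state(); im=ctrl.get_image("wrist"); cv2.imwrite("pics/w1.png",im["pixels"][:,:,::-1])
np.savez("w1.npz",p=s["position"],r=s["tool_rot"],T=im["tool_from_camera"],k=[im["fx"],im["cx"],im["cy"]])
print(s["time"],s["position"],s["tool_rot"],s["ft_force"],s["grip_width"]);print(im["tool_from_camera"],im["fx"],[k for k in im])
```

```text
2.1 [ 0.53179249 -0.01997898  0.35957971] [ 3.12205095e+00 -3.44001509e-01 -2.77746844e-03] [-0.73461159 -0.92487332 -0.47895573] 0.006861422925447935
[[ 1.07978665e-03  9.63537601e-01  2.67570787e-01  7.26037342e-02]
 [ 9.99999285e-01 -1.17800790e-03  2.06558507e-04 -1.19230803e-03]
 [ 5.14227389e-04  2.67570373e-01 -9.63538184e-01 -1.60839536e-01]
 [ 0.00000000e+00  0.00000000e+00  0.00000000e+00  1.00000000e+00]] 431.052261870144 ['pixels', 'fx', 'fy', 'cx', 'cy', 'tool_from_camera']
```

View pics/w1.png

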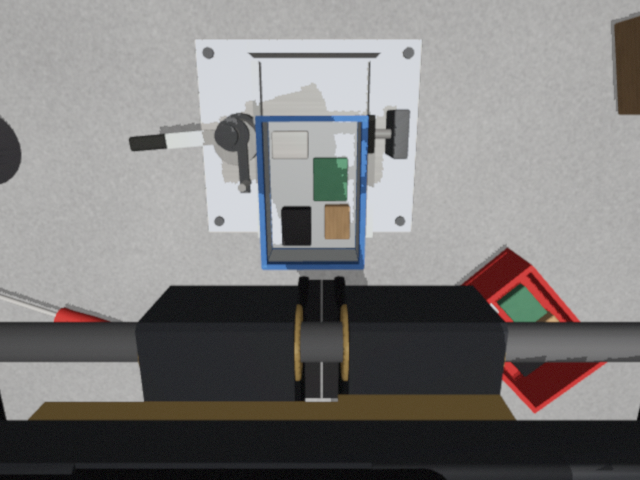

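The wrist view shows the bin rim corners at (257,117), (368,117), (365,267) and (263,267), and the plate corners at (197,40), (421,40), (411,233) and (210,233). The rear wall edge is at row 56, the bar tip at (131,143), the hub at (234,131) and the pin top at (244,188).

Run:
```python
from h import *
np.set_printoptions(precision=4,suppress=True)
D=np.load("w1.npz");f,cx,cy=D["k"];T=D["T"];Rt=R.from_rotvec(D["r"])
def w(u,v,z):
    p=D["p"]+Rt.apply(T[:3,3]); d=Rt.apply(T[:3,:3]@[(u-cx)/f,-(v-cy)/f,-1]); return (p+d*(z-p[2])/d[2])[:2]
pc=[w(*q,.01) for q in((197,40),(421,40),(411,233),(210,233))]
br=[w(*q,.076) for q in((257,117),(368,117),(365,268),(262,268))]
ang=lambda v:np.degrees(np.arctan2(v[1],v[0]))
print("plate",np.array(pc),ang(pc[0]-pc[3]),ang(pc[1]-pc[2]),ang(pc[0]-pc[1])-90,np.linalg.norm(pc[0]-pc[3]),np.linalg.norm(pc[0]-pc[1]))
print("bin",np.array(br),ang(br[0]-br[3]),ang(br[1]-br[2]),ang(br[0]-br[1])-90,np.linalg.norm(br[0]-br[3]),np.mean(br,0))
a=np.radians(-12.3);X=np.array([np.cos(a),np.sin(a)]);Y=np.array([-X[1],X[0]])
b=np.mean(br,0)
loc=lambda q:np.array([(q-b)@X,(q-b)@Y])
for n,q in dict(wallL=(250,56,.055),wallR=(380,56,.055),hub=(232,132,.105),tip=(131,143,.1),barmid=(185,139.5,.1),gripc=(148,142,.1),pin=(244,188,.1),plateC=None,padbr=(397,135,.07)).items():
    v=np.mean(pc,0) if q is None else w(*q); print(n,v,loc(v))
```

```text
plate [[ 0.709   0.0806]
 [ 0.656  -0.158 ]
 [ 0.4425 -0.112 ]
 [ 0.496   0.1289]] -12.769815440535538 -12.162170741205891 -12.510813613524235 0.21837864136895016 0.24443060423347304
bin [[ 0.6147  0.0281]
 [ 0.5908 -0.0796]
 [ 0.435  -0.0465]
 [ 0.4594  0.0635]] -12.84275318503407 -12.018175932328978 -12.513721837020512 0.15927464908583963 [ 0.525  -0.0086]
wallL [0.6739 0.0228] [0.1388 0.0624]
wallR [ 0.6456 -0.1046] [ 0.1384 -0.0681]
hub [0.6059 0.0504] [0.0665 0.0749]
tip [0.617  0.1483] [0.0565 0.173 ]
barmid [0.6089 0.097 ] [0.0595 0.1211]
gripc [0.6143 0.1322] [0.0573 0.1566]
pin [0.5517 0.0544] [0.0127 0.0673]
plateC [ 0.5759 -0.0152] [0.0511 0.0045]
padbr [ 0.5668 -0.1057] [ 0.0616 -0.086 ]
```

Call:
jog_arm(moves=[-0.36,-0.03,0,0,0,0,-1,-0.36,-0.03,0,0,0,0,-1,-0.36,-0.03,0.2,0,0,0,-1,-0.36,-0.03,0.4,0,0,0,-1,-0.36,-0.03,0.6,0,0,0,-1,-0.36,-0.03,0.8,0,0,0,-1,-0.36,-0.03,1.0,0,0,0,-1,-0.36,-0.03,1.0,0,0,0,-1])

```text
time: 3.15
position: [0.4237, 0.0127, 0.0568]
tool_rot: [-3.122, 0.344, 0.016]
ft_force: [0.2, -0.3, 0.5]
grip_width: 0.005
grip_force: 0.0
```

Call:
jog_arm(moves=[0,0,0.065,0,0,0,-1,0,0,0.065,0,0,0,-1,0.03,0,0.065,0,0,0,-1,0.06,0,0.065,0,0,0,-1,0.09,0,0.065,0,0,0,-1,0.12,0,0.065,0,0,0,-1,0.15,0,0.065,0,0,0,-1,0.15,0,0.065,0,0,0,-1])

```text
time: 4.15
position: [0.4742, 0.0045, 0.0411]
tool_rot: [-3.122, 0.34, -0.004]
ft_force: [-0.8, -0.3, -0.5]
grip_width: 0.007
grip_force: 0.0
```

Call:
jog_arm(moves=[0.02,0,0,0,0,0,-1,0.035,0,0,0,0,0,-1,0.045,0,0,0,0,0,-1,0.05,0,0,0,0,0,-1,0.055,0,0,0,0,0,-1,0.06,0,0,0,0,0,-1,0.065,0,0,0,0,0,-1,0.07,0,0,0,0,0,-1])

```text
time: 5.15
position: [0.493, 0.0001, 0.041]
tool_rot: [3.123, -0.34, 0.0]
ft_force: [-2.2, 0.1, -1.4]
grip_width: -0.002
grip_force: 1.0
```

Call:
jog_arm(moves=[0.004,0,0,0,0,0,-1,0.008,0,0,0,0,0,-1,0.012,0,0,0,0,0,-1,0.016,0,0,0,0,0,-1,0.02,0,0,0,0,0,-1,0.024,0,0,0,0,0,-1,0.028,0,0,0,0,0,-1,0.028,0,0,0,0,0,-1])

```text
time: 6.15
position: [0.4979, -0.001, 0.0409]
tool_rot: [3.122, -0.339, -0.011]
ft_force: [-12.4, 2.0, 8.5]
grip_width: 0.005
grip_force: 6.1
```

Call:
jog_arm(moves=[0.003,0,0,0,0,0,-1,0.006,0,0,0,0,0,-1,0.009,0,0,0,0,0,-1,0.01,0,0,0,0,0,-1,0.01,0,0,0,0,0,-1,0.01,0,0,0,0,0,-1,0.01,0,0,0,0,0,-1,0.01,0,0,0,0,0,-1])

```text
time: 7.15
position: [0.4978, -0.001, 0.0404]
tool_rot: [3.121, -0.338, -0.021]
ft_force: [-20.7, 2.8, 14.0]
grip_width: 0.006
grip_force: 9.9
```

Call:
jog_arm(moves=[-0.05,0,0,0,0,0,-1,-0.1,0,0,0,0,0,-1,-0.1,0,-0.15,0,0,0,-1,-0.1,0,-0.3,0,0,0,-1,-0.1,0,-0.4,0,0,0,-1,-0.1,0,-0.4,0,0,0,-1,-0.1,0,-0.4,0,0,0,-1,-0.1,0,-0.4,0,0,0,-1])

```text
time: 8.15
position: [0.4738, 0.0041, 0.1598]
tool_rot: [-3.123, 0.34, 0.003]
ft_force: [-0.3, 0.2, 0.0]
grip_width: 0.003
grip_force: 0.0
```

```bash
cat >> h.py <<'E'
A=np.array([.6016,.0555])
def to(x,y,z,yawdeg):
    s=ctrl.get_state(); r=R.from_rotvec(s["tool_rot"]); t=R.from_euler("z",yawdeg,degrees=True)*R.from_rotvec([np.pi,0,0])
    print("t",s["time"],"pos",s["position"].round(4),"F",s["ft_force"].round(1),"q",s["joint_positions"].round(2))
    print("shift",(r.inv().apply(np.array([x,y,z])-s["position"])/.3).round(3),"turn",((r.inv()*t).as_rotvec()/np.radians(60)).round(3))
E
python3 - <<'E'
from h import *
to(.647,.1224,.16,-12.4)
im=ctrl.get_image("side"); cv2.imwrite("pics/s2.png",cv2.resize(im["pixels"][180:320,200:380,::-1],(771,600),interpolation=cv2.INTER_CUBIC))
E
```

```text
t 8.15 pos [0.4738 0.0041 0.1598] F [-0.3  0.2  0. ] q [ 0.7   0.02 -0.76  1.93  0.02  1.2  -1.86]
shift [ 0.479 -0.509 -0.002] turn [ 0.     0.002 -0.   ]
```

View pics/s2.png

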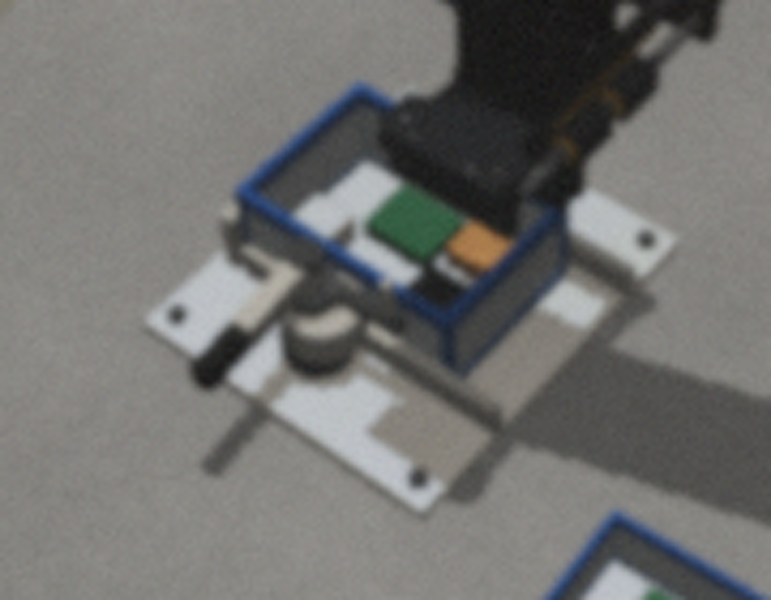

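The bin sits against the rear wall and the handle is still open (grip at crop (220,355)). Next the tool goes to the rear side of the bar.

Call:
jog_arm(moves=[0.16,-0.17,0,0,0,0,-1,0.32,-0.34,0,0,0,0,-1,0.48,-0.51,0,0,0,0,-1,0.48,-0.51,0,0,0,0,-1,0.48,-0.51,0.1,0,0,0,-1,0.48,-0.51,0.2,0,0,0,-1,0.48,-0.51,0.27,0,0,0,-1,0.48,-0.51,0.27,0,0,0,-1])

```text
time: 9.2
position: [0.6468, 0.1221, 0.0776]
tool_rot: [3.122, -0.34, -0.007]
ft_force: [0.1, -0.3, 0.7]
grip_width: 0.005
grip_force: 0.0
```

Run:
```python
from h import *
s=ctrl.get_state();to(.647,.1224,.08,-12.4)
r=R.from_rotvec(s["tool_rot"]); c=r.inv().apply(np.r_[A,s["position"][2]]-s["position"]); print("axis in tool mm",c*1e3)
for phi in(10,20,30,40,50,60):
    R0=R.from_euler("z",-phi,degrees=True); cc=c+[0.010,0,0]  # first move 10mm toward bar
    p=c+R0.apply(-cc); print(phi,(p/.3).round(3),-phi/60)
im=ctrl.get_image("wrist"); cv2.imwrite("pics/w2.png",im["pixels"][:,:,::-1])
```

```text
t 9.2 pos [0.6468 0.1221 0.0776] F [ 0.1 -0.3  0.7] q [ 0.34  0.56 -0.76  1.57  0.41  1.18 -2.29]
shift [ 0.001 -0.001 -0.008] turn [ 0.001  0.004 -0.   ]
axis in tool mm [-29.7780966   74.76144163   0.22751858]
10 [-0.078 -0.008  0.   ] -0.16666666666666666
20 [-0.123 -0.008  0.   ] -0.3333333333333333
30 [-0.167  0.     0.   ] -0.5
40 [-0.209  0.016  0.   ] -0.6666666666666666
50 [-0.248  0.039  0.   ] -0.8333333333333334
60 [-0.282  0.068  0.   ] -1.0
```

View pics/w2.png

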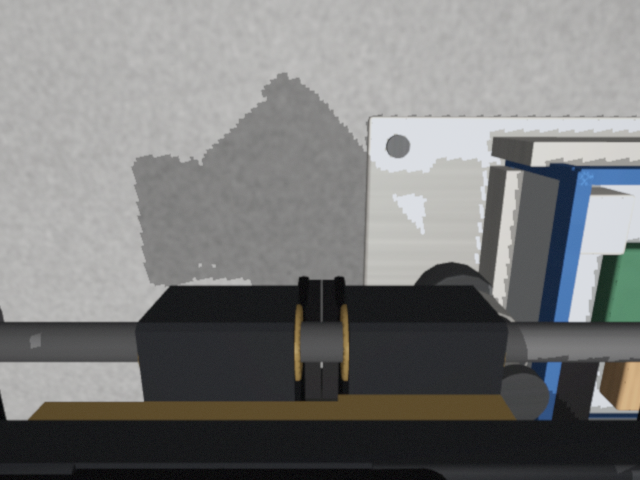

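The wrist view shows the tool lowered on the rear side of the bar. The bar is hidden behind the gripper, and nothing is touching. Now I swing slowly about the axis.

Call:
jog_arm(moves=[-0.033,0,0,0,0,0,-1,-0.055,-0.005,0,0,0,-0.083,-1,-0.078,-0.008,0,0,0,-0.167,-1,-0.1,-0.009,0,0,0,-0.25,-1,-0.123,-0.008,0,0,0,-0.333,-1,-0.145,-0.005,0,0,0,-0.417,-1,-0.167,0,0,0,0,-0.5,-1,-0.167,0,0,0,0,-0.5,-1])

```text
time: 10.25
position: [0.6001, 0.1335, 0.0816]
tool_rot: [3.104, 0.479, 0.005]
ft_force: [1.6, -0.8, 0.8]
grip_width: 0.004
grip_force: 0.7
```

```bash
cat >> h.py <<'E'
def swing(phis,ax=A,extra=0):
    s=ctrl.get_state(); r=R.from_rotvec(s["tool_rot"]); c=r.inv().apply(np.r_[ax,s["position"][2]]-s["position"]);c[2]=0
    F=r.inv().apply(s["ft_force"]); x=r.apply([1,0,0])
    print("t",s["time"],"pos",s["position"].round(4),"toolF",F.round(1),"yaw",np.degrees(np.arctan2(x[1],x[0])).round(1),"axis",(c*1e3).round(1),"q7",s["joint_positions"][6].round(2),"gw",s["grip_width"])
    for ph in phis: print(ph,((c-R.from_euler("z",-ph,degrees=True).apply(c))/.3).round(4)[:2],round(-ph/60,3))
E
python3 -c "
from h import *
swing([5,10,15,20,25,30,35])"
```

```text
t 10.25 pos [0.6001 0.1335 0.0816] toolF [ 1.3  1.2 -0.8] yaw 17.5 axis [-22.   74.8   0. ] q7 -1.84 gw 0.004258613663883845
5 [-0.022  -0.0054] -0.083
10 [-0.0444 -0.009 ] -0.167
15 [-0.0671 -0.0105] -0.25
20 [-0.0897 -0.0101] -0.333
25 [-0.1123 -0.0077] -0.417
30 [-0.1345 -0.0033] -0.5
35 [-0.1563  0.003 ] -0.583
```

Call:
jog_arm(moves=[-0.022,-0.005,0.01,0,0,-0.083,-1,-0.044,-0.009,0.01,0,0,-0.167,-1,-0.067,-0.01,0.01,0,0,-0.25,-1,-0.09,-0.01,0.01,0,0,-0.333,-1,-0.112,-0.008,0.01,0,0,-0.417,-1,-0.135,-0.003,0.01,0,0,-0.5,-1,-0.135,-0.003,0.01,0,0,-0.5,-1,-0.135,-0.003,0.01,0,0,-0.5,-1])

```text
time: 11.25
position: [0.5619, 0.1227, 0.0782]
tool_rot: [2.876, 1.264, 0.005]
ft_force: [3.9, 1.8, 2.3]
grip_width: 0.006
grip_force: 2.3
```

```bash
python3 -c "
from h import *
swing([2,4,6,8,10,12,14])"
```

```text
t 11.25 pos [0.5619 0.1227 0.0782] toolF [ 4.   1.7 -2.3] yaw 47.5 axis [-22.7  74.7   0. ] q7 -1.35 gw 0.006453276226645566
2 [-0.0087 -0.0025] -0.033
4 [-0.0176 -0.0047] -0.067
6 [-0.0264 -0.0065] -0.1
8 [-0.0354 -0.0081] -0.133
10 [-0.0444 -0.0094] -0.167
12 [-0.0534 -0.0103] -0.2
14 [-0.0625 -0.0109] -0.233
```

Call:
jog_arm(moves=[-0.009,-0.002,0,0,0,-0.033,-1,-0.018,-0.005,0,0,0,-0.067,-1,-0.026,-0.006,0,0,0,-0.1,-1,-0.035,-0.008,0,0,0,-0.133,-1,-0.044,-0.009,0,0,0,-0.167,-1,-0.053,-0.01,0,0,0,-0.2,-1,-0.062,-0.011,0,0,0,-0.233,-1,-0.062,-0.011,0,0,0,-0.233,-1])

```text
time: 12.25
position: [0.5468, 0.1117, 0.0779]
tool_rot: [-2.7, -1.607, -0.005]
ft_force: [5.1, 3.3, 1.9]
grip_width: 0.003
grip_force: 2.4
```

```bash
python3 -c "
from h import *
swing([1,2,3,4,5,6,7])"
```

```text
t 12.25 pos [0.5468 0.1117 0.0779] toolF [ 5.4  2.9 -1.8] yaw 61.5 axis [-23.3  75.    0. ] q7 -1.1 gw 0.0025446056135162757
1 [-0.0044 -0.0013] -0.017
2 [-0.0088 -0.0026] -0.033
3 [-0.0132 -0.0037] -0.05
4 [-0.0176 -0.0048] -0.067
5 [-0.0221 -0.0058] -0.083
6 [-0.0266 -0.0067] -0.1
7 [-0.031  -0.0076] -0.117
```

Call:
jog_arm(moves=[-0.004,-0.001,0,0,0,-0.017,-1,-0.009,-0.003,0,0,0,-0.033,-1,-0.013,-0.004,0,0,0,-0.05,-1,-0.018,-0.005,0,0,0,-0.067,-1,-0.022,-0.006,0,0,0,-0.083,-1,-0.022,-0.006,0,0,0,-0.083,-1,-0.022,-0.006,0,0,0,-0.083,-1,-0.022,-0.006,0,0,0,-0.083,-1])

```text
time: 13.25
position: [0.5422, 0.107, 0.0778]
tool_rot: [2.627, 1.723, 0.006]
ft_force: [6.6, 3.4, 1.4]
grip_width: 0.003
grip_force: 2.6
```

Call:
jog_arm(moves=[-0.002,-0.001,0,0,0,-0.008,-1,-0.004,-0.001,0,0,0,-0.017,-1,-0.007,-0.002,0,0,0,-0.025,-1,-0.009,-0.003,0,0,0,-0.033,-1,-0.011,-0.003,0,0,0,-0.042,-1,-0.013,-0.004,0,0,0,-0.05,-1,-0.013,-0.004,0,0,0,-0.05,-1,-0.013,-0.004,0,0,0,-0.05,-1])

```text
time: 14.25
position: [0.5395, 0.1042, 0.0778]
tool_rot: [-2.581, -1.791, -0.006]
ft_force: [6.0, 3.7, 0.4]
grip_width: 0.003
grip_force: 2.7
```

```bash
python3 -c "
from h import *
swing([1,2,3,4])"
```

```text
t 14.25 pos [0.5395 0.1042 0.0778] toolF [ 5.6  4.4 -0.4] yaw 69.5 axis [-23.9  75.2   0. ] q7 -0.96 gw 0.0032078556579416932
1 [-0.0044 -0.0013] -0.017
2 [-0.0088 -0.0026] -0.033
3 [-0.0132 -0.0038] -0.05
4 [-0.0177 -0.0049] -0.067
```

Call:
jog_arm(moves=[-0.002,-0.001,0,0,0,-0.008,-1,-0.004,-0.001,0,0,0,-0.017,-1,-0.007,-0.002,0,0,0,-0.025,-1,-0.009,-0.003,0,0,0,-0.033,-1,-0.011,-0.003,0,0,0,-0.042,-1,-0.013,-0.004,0,0,0,-0.05,-1,-0.013,-0.004,0,0,0,-0.05,-1,-0.013,-0.004,0,0,0,-0.05,-1])

```text
time: 15.25
position: [0.5369, 0.101, 0.0778]
tool_rot: [-2.533, -1.858, -0.006]
ft_force: [5.6, 3.2, 0.0]
grip_width: 0.004
grip_force: 2.6
```

Call:
jog_arm(moves=[-0.002,-0.001,0,0,0,-0.008,-1,-0.004,-0.001,0,0,0,-0.017,-1,-0.007,-0.002,0,0,0,-0.025,-1,-0.009,-0.003,0,0,0,-0.033,-1,-0.011,-0.003,0,0,0,-0.042,-1,-0.013,-0.004,0,0,0,-0.05,-1,-0.013,-0.004,0,0,0,-0.05,-1,-0.013,-0.004,0,0,0,-0.05,-1])

```text
time: 16.25
position: [0.5344, 0.0978, 0.0777]
tool_rot: [-2.483, -1.923, -0.006]
ft_force: [6.1, 3.8, 0.8]
grip_width: 0.008
grip_force: 2.6
```

```bash
python3 -c "
from h import *
swing([1,2,3,4])"
```

```text
t 16.25 pos [0.5344 0.0978 0.0777] toolF [ 5.2  4.9 -0.8] yaw 75.5 axis [-24.1  75.7   0. ] q7 -0.86 gw 0.00827614562320921
1 [-0.0044 -0.0014] -0.017
2 [-0.0089 -0.0027] -0.033
3 [-0.0133 -0.0039] -0.05
4 [-0.0178 -0.005 ] -0.067
```

Call:
jog_arm(moves=[-0.002,-0.001,0,0,0,-0.008,-1,-0.004,-0.001,0,0,0,-0.017,-1,-0.007,-0.002,0,0,0,-0.025,-1,-0.009,-0.003,0,0,0,-0.033,-1,-0.011,-0.003,0,0,0,-0.042,-1,-0.013,-0.004,0,0,0,-0.05,-1,-0.013,-0.004,0,0,0,-0.05,-1,-0.013,-0.004,0,0,0,-0.05,-1])

```text
time: 17.25
position: [0.5322, 0.0945, 0.0777]
tool_rot: [-2.432, -1.988, -0.006]
ft_force: [5.3, 4.9, -0.2]
grip_width: 0.004
grip_force: 2.6
```

Call:
jog_arm(moves=[-0.002,-0.001,0,0,0,-0.008,-1,-0.004,-0.001,0,0,0,-0.017,-1,-0.007,-0.002,0,0,0,-0.025,-1,-0.009,-0.003,0,0,0,-0.033,-1,-0.011,-0.003,0,0,0,-0.042,-1,-0.013,-0.004,0,0,0,-0.05,-1,-0.013,-0.004,0,0,0,-0.05,-1,-0.013,-0.004,0,0,0,-0.05,-1])

```text
time: 18.25
position: [0.5301, 0.0911, 0.0777]
tool_rot: [-2.379, -2.051, -0.006]
ft_force: [4.5, 4.4, -0.1]
grip_width: 0.005
grip_force: 2.6
```

Run:
```python
from h import *
swing([1,2,3])
im=ctrl.get_image("side"); cv2.imwrite("pics/s3.png",cv2.resize(im["pixels"][180:320,200:380,::-1],(771,600),interpolation=cv2.INTER_CUBIC))
```

```text
t 18.25 pos [0.5301 0.0911 0.0777] toolF [5.  3.8 0.1] yaw 81.5 axis [-24.6  76.    0. ] q7 -0.75 gw 0.004522989340269048
1 [-0.0044 -0.0014] -0.017
2 [-0.0089 -0.0027] -0.033
3 [-0.0134 -0.004 ] -0.05
```

View pics/s3.png

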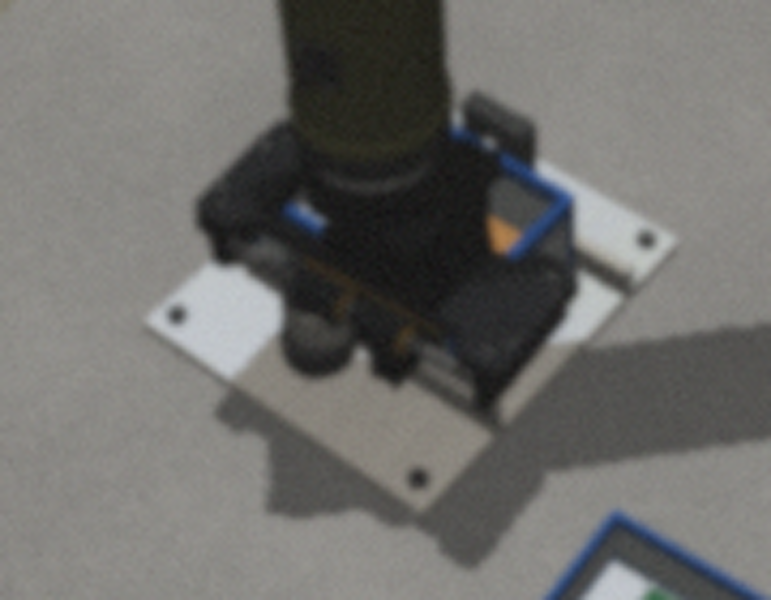

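The side view shows the gripper over the handle, which now runs along the rail, and the bin still home. I keep pushing in small steps.

Call:
jog_arm(moves=[-0.002,-0.001,0,0,0,0,-1,-0.004,-0.001,0,0,0,0,-1,-0.006,-0.002,0,0,0,0,-1,-0.008,-0.002,0,0,0,0,-1,-0.01,-0.002,0,0,0,0,-1,-0.01,-0.002,0,0,0,0,-1,-0.01,-0.002,0,0,0,0,-1,-0.01,-0.002,0,0,0,0,-1])

```text
time: 19.3
position: [0.5296, 0.0901, 0.0778]
tool_rot: [-2.377, -2.051, -0.011]
ft_force: [5.8, 6.7, -1.9]
grip_width: 0.006
grip_force: 4.5
```

Call:
jog_arm(moves=[-0.002,-0.001,0,0,0,0,-1,-0.004,-0.001,0,0,0,0,-1,-0.006,-0.002,0,0,0,0,-1,-0.008,-0.002,0,0,0,0,-1,-0.01,-0.002,0,0,0,0,-1,-0.01,-0.002,0,0,0,0,-1,-0.01,-0.002,0,0,0,0,-1,-0.01,-0.002,0,0,0,0,-1])

```text
time: 20.3
position: [0.5294, 0.0897, 0.0779]
tool_rot: [-2.374, -2.052, -0.019]
ft_force: [10.0, 13.6, -7.5]
grip_width: 0.008
grip_force: 7.3
```

The bar is hard against the pin with about 15 N tangential force (18.5 N total). Now I back off and lift.

Call:
jog_arm(moves=[0.01,0.001,0,0,0,0,-1,0.04,0.001,0,0,0,0,-1,0.1,0.001,0,0,0,0,-1,0.13,0,-0.1,0,0,0,-1,0.13,0,-0.3,0,0,0,-1,0.13,0,-0.5,0,0,0,-1,0.13,0,-0.7,0,0,0,-1,0.13,0,-0.7,0,0,0,-1])

```text
time: 21.3
position: [0.5338, 0.1229, 0.2909]
tool_rot: [2.377, 2.048, 0.005]
ft_force: [0.5, 0.4, -0.3]
grip_width: 0.005
grip_force: 0.0
```

Call:
jog_arm(moves=[0.2,0,0,0,0,0,-1,0.4,0,0,0,0,0,-1,0.6,0,0,0,0,0,-1,0.7,0,0,0,0,0,-1,0.7,0,0,0,0,0,-1,0.7,0,0,0,0,0,-1,0.7,0,0,0,0,0,-1,0.7,0,0,0,0,0,-1])

```text
time: 22.3
position: [0.5643, 0.3277, 0.287]
tool_rot: [2.381, 2.048, -0.001]
ft_force: [0.5, 0.4, -0.1]
grip_width: 0.005
grip_force: 0.0
```

Run:
```python
from h import *
to(0,0,0,0)
a=ctrl.get_image("scene")["pixels"][200:340,220:400,::-1]
cv2.imwrite("pics/s4.png",cv2.resize(a,(771,600),interpolation=cv2.INTER_CUBIC))
```

```text
t 22.3 pos [0.5643 0.3277 0.287 ] F [ 0.5  0.4 -0.1] q [ 0.2   0.54 -1.16  1.31  0.49  1.59 -1.04]
shift [-1.36  -1.697  0.957] turn [1.000e-03 0.000e+00 1.357e+00]
```

View pics/s4.png

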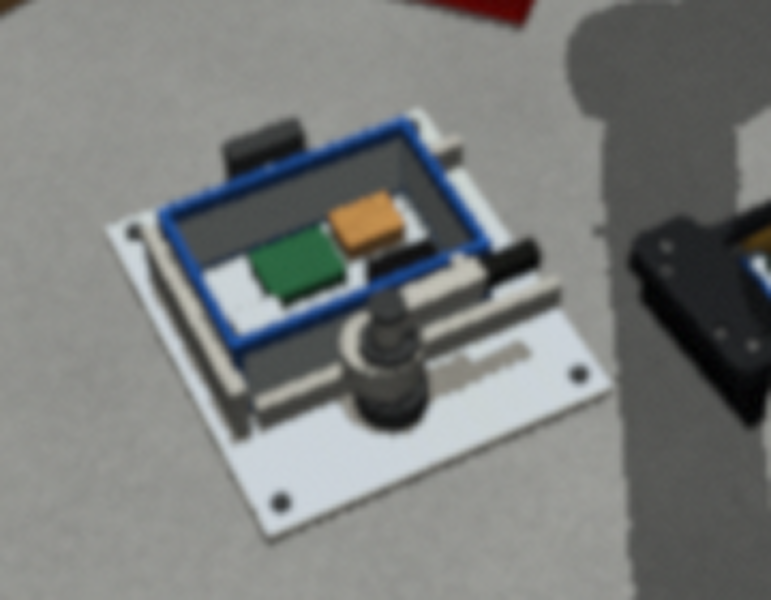

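The bin is up against the rear wall (rim corners at (163,213), (237,350), (487,243) and (405,122)). The bar lies along the dock's -x, at (470,275), and the robot is clear. One numeric check of the bin position first.

Run:
```python
from h import *
k=771/180
q=[(163,213),(237,350),(487,245),(407,120)]
p=np.array([onz("scene",220+u/k,200+v/(600/140),.076)[:2] for u,v in q]); c=p.mean(0)
X=np.array([.9767,-.2147]); print(c,"travel",(c-[.5262,-.0041])@X, "yaw",[np.degrees(np.arctan2(*(a-b)[::-1])) for a,b in((p[0],p[3]),(p[1],p[2]))])
b=[onz("scene",220+u/k,200+v/(600/140),.1)[:2] for u,v in((405,305),(530,255))]; print("bar",np.degrees(np.arctan2(*(b[1]-b[0])[::-1])))
```

```text
[ 0.58610071 -0.02142945] travel 0.06222565879374973 yaw [np.float64(-12.445274042872938), np.float64(-11.624237391881078)]
bar 166.9829572838579
```

Travel is about 60 mm as expected, the bin is straight, and the bar is at about 167° (nominal 167.6°). I'm handing it in.

```bash
python3 -c "
from h import *
print(ctrl.close_job())"
```

```text
the job is handed in; nothing more can be done
None
```

The bin is home at the rear stop and the handle is locked: I pressed it on its pin with about 15 N (18.5 N total at the end of the push) and let go; the job is handed in, but no verdict came back.

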